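# Swap the battery packs on the charger

### The arm

A 7-joint arm with a two-finger parallel gripper is mounted at the origin on the work surface. World frame = base frame: x ahead of the robot, y to its left, z up, the work surface at z = 0. Lengths are in m, angles in rad, forces in N, time in s.
With the tool pointing down it reaches from about 0.425 to 0.925 m from the base axis. Payload 6.8 kg.
Tool frame: the origin (TCP) lies between the finger pads; the fingertips stand r.tips_ahead ahead of it and the grasp point (between the pads) lies 5 mm behind it (r.tips_ahead is the distance from the TCP to the fingertips, in m); z points along the fingers, y is the line along which they close (so a half turn about z gives the same grasp; the last joint's range is limited). The gripper opens to 85 mm and grips with 20 to 120 N. Pads are 22 mm wide; open, the fingers measure 114 mm over their backs; the gripper's body (76 mm by 85 mm) begins 54 mm behind the grasp point. The pads swing forward as they close: fully open they stand 13 mm farther back than shut.
Start: joints at [-1.38, 0.477, 0.022, 1.555, -0.011, 1.109, -0.083], TCP at [0.199, 0.645, 0.245] pointing down, gripper open.
Joint ranges: [-2.96, 2.96], [-0.34, 2.1], [-1.41, 1.46], [0.24, 2.44], [-1.37, 4.51], [0.17, 1.92], [-2.96, 2.96]. Speed limits (rad/s): [2.39, 2.39, 3.14, 3.14, 3.14, 3.14, 3.14].

### API

Orientations are given as a rotation vector (axis times angle).
In Python, from bench import r gives the robot as it stands.
- The arm moves only by the tool move_arm, never from a script. Its argument "rows" is one flat list of numbers, 4 for each row, row after row: the shift along the tool's x, y, z in cm, then the turn about the tool's z in degrees. In form: [tx, ty, tz, twist, tx, ty, tz, twist, ...]. A call has 1 to 10 rows; each row is the pose to reach, as a shift and turn from the pose commanded when the call began, along the tool's axes at that moment; what a row does not reach only later rows make up. A row lasts 1/8 s, in which the tool goes at most 62.5 mm and 10.7 degrees, less where a joint would pass 70% of its speed; a pose out of reach is approached as far as the arm can. A call with a gripper value outside its range is refused whole. "fingers" is the opening, from 0 (shut) to 1 (fully open), set as the call begins (left out, the last holds). The fingers move at their own pace and stop on an object; "newtons" is the grip in N (left out, the last holds). Time passes only in rows, so rows that repeat a pose let the fingers close. It gives the time, the measured TCP pose, the force, the opening and the grip force at its end, in the units of the state.
- r.get_obs(): the state, without advancing time (a new reading comes with each control period).
- r.grab_frame(name): name is "scene" or "top" or "wrist"; returns the picture (384x512x3 uint8, blue, green, red); there is no depth.
- r.camera_params(name): a dict with "fx", "fy", "cx", "cy" (pixels), "world_from_camera" (4x4, takes a point from camera to world coordinates). Camera axes: x right, y down, z forward; pixel columns grow to the right and rows downward; lengths in m; the calibration is good to about 2 mm. A picture is of the moment at which its call begins: read the wrist's pose just before it. camera_params takes no time and is no camera call; for the wrist camera it gives the pose at the moment of the call.
- r.hand_in(): hands the job in; it is judged then, once.
The state is a dict: "clock": time; "joints": joint angles; "qvel": joint speeds; "tau": joint torques, N m; "tcp_pos": TCP position; "orientation": TCP orientation; "contact_force": force on the tool from outside, world axes, zero at the start; "moment": the same for the moment, N m; "grip_width": finger opening in m; "gripper_force": force on a finger pad.
Only numpy, scipy, OpenCV 4.12 (cv2) and the standard library are available. Lean on these libraries where they do the work, as an engineer would, in place of code of your own. Each camera call takes 0.05 s, during which the arm holds its last target. There are 200 camera calls.

### The job

The pack on the charger is charged (four green lamps): slide it out from under the charger's rails and stand it gently in the free half of the blue tray, beside the charged pack that is already there. Put the empty pack (one red lamp) in its place on the charger, sliding it level under the rails until it is fully home against the stop. Keep the packs upright, do not ram them onto the charger or drop them into place, and leave everything else on the bench where it is.

Things in the scene. Friction and masses are not known exactly. Their poses are not given: they have to be found in the camera images.
- charger: Battery charger, teal and black, screwed to the bench, 190 x 120 mm (x, y); origin: centre of its underside, z up. Its top is a flat level deck 50 mm above the bench; on it a channel with overhanging lips (the rails) runs along x from x = -20 to +80 mm, open to -x, closed at x = 80 by a 10.5 mm high stop. A pack goes in along +x and out along -x only; no latch, only light sliding friction.
- charger_mouth (a point): Middle of the channel's mouth, on the deck at x = -20 mm. Axes as charger. Channel 57.4 mm wide inside; walls 11.5 mm high, 69.4 mm over their outsides. Lips leave a slot 8 mm high beneath them for a pack's flange and a 42 mm wide gap between them for its neck. The walls flare to 68 mm wide over the 15 mm in front of the mouth (chamfered lips over 8 mm of it).
- charger_deck (a point): Point on the bare deck (50 mm above the bench, x = -80 mm) level with the channel floor. Axes as charger. A pack set down with its origin here, aligned, rests stably with its flange tip in the flared entry, not yet under the lips; from here 112 mm along +x takes it home. Its flange tip is then 4 mm short of the lips. A pack drawn back to here can be lifted off.
- charger_home (a point): Point on the channel floor (50 mm above the bench, x = +32 mm) where a pack's origin lies when it is fully home, its flange against the stop; axes as charger, the pack's axes then agree with them. A terminal block 18 mm wide, 5 mm high stands in the channel at x = 50 to 80 mm and enters the slot in the pack's head.
- pack_full: The charged pack: all four lamps on its top green, teal top. It starts on the charger, home or up to 6 mm short of it, lined up with it. Loose, 0.32 to 0.48 kg. Origin: centre of the underside of its flange; x towards the leading end (the one that meets the stop), z up. Same make and sizes as pack_flat.
- pack_flat: The empty pack: one red lamp, three dark; it starts standing on the bench on its flange. Loose, 0.32 to 0.48 kg, overall 104 x 62 x 60 mm (x, y, z). Origin: centre of the underside of its flange; x towards the leading end, which enters the charger first; the lamps across the top and the red release button are at the rear (-x) end; z up.
- pack_flat_casing (a point): Centre of pack_flat's casing, 37 mm above its origin; pack axes. The casing is a black box 104 x 62 x 46 mm (z = 14 to 60 mm from the foot). Below it the head, 96 mm long: neck 38 mm wide (z = 6 to 14), flange 54 mm wide, 6 mm thick (z = 0 to 6). The front 34 mm of the head has a 24 mm wide slot for the terminals. Grip it across y.
- pack_full_casing (a point): Centre of pack_full's casing, 37 mm above its origin; pack axes. On the charger the casing's underside is 64 mm above the bench, 2.5 mm above the lips.
- tray: Shallow blue open tray, fixed to the bench, 150 x 250 mm outside (x, y), 20 mm high, walls and floor 4 mm thick; origin at the centre of its underside, z up. One half (-y) is taken by pack_ready, the other (+y) is free.
- tray_free (a point): Centre of the free half of the tray, on the tray's inner floor (58 mm along the tray's +y, 4 mm above the bench); axes as tray.
- pack_ready: Another charged pack of the same make (four green lamps), already standing in the tray's -y half, lengthwise along the tray's x. A bystander. Same sizes, origin and axes as pack_flat.
- driver: Bystander: teal and black cordless driver lying on its side, about 165 x 195 mm, 60 mm high; origin on the bench under its barrel.
- meter: Bystander: yellow hand-held multimeter lying face up, 160 x 76 x 42 mm, origin under its centre.
- spool: Bystander: spool of solder wire standing on its flange, 60 mm diameter, 46 mm high, origin under its centre.
- screwdriver: Bystander: screwdriver with red handle, 200 mm long, lying on the bench along its x.
- screwbox: Bystander: clear open box of screws, 75 x 95 x 32 mm, origin under its centre.
- terminal: Bystander: opened operator terminal with dark screen and green circuit board, 105 x 165 x 22 mm, origin under its centre.

How it is judged:
By the outcome, as a careful person would: the job done as asked, in the order asked, and still so for the second after the job is handed in, with the robot touching nothing.
It also fails if it takes over 72 s, if anything falls off the work surface, if the arm or the gripper's body presses on something with over 40 N, if the wrist force passes 120 N, or if a joint passes its speed limit or range.

## Working session

There is one attempt and no reset: what is moved stays moved. The work goes in short steps, Python scripts to look and compute and a tool call to move; the robot and the scene stay as the last step left them, time stands still between calls to the robot, and variables do not carry over. Pictures are saved under pics/ and viewed, at most 10 in all, crops included, and the job is handed in when it is done.

Besides the shell and the picture viewer there is one more tool, called after "Call:" in YAML: its name, and indented under it one key for each argument. move_arm: Moves the arm, as the interface text tells. Its arguments: {"type":"object","properties":{"rows":{"type":"array"},"fingers":{"type":"number"},"newtons":{"type":"number"}},"required":["rows"]}

```bash
mkdir -p pics
python3 - <<'E'
from bench import r
import cv2
o=r.get_obs();print({k:(v if not hasattr(v,'round') else v.round(3) if hasattr(v,'shape') else v) for k,v in o.items()},r.tips_ahead)
for n in("top","scene"):
    cv2.imwrite(f"pics/{n}0.png",r.grab_frame(n)); print(n,r.camera_params(n))
E
```

```text
{'clock': 0.0, 'joints': array([-1.38 ,  0.478,  0.022,  1.556, -0.012,  1.109, -0.083]), 'qvel': array([ 0.001,  0.001,  0.001,  0.   ,  0.   , -0.001,  0.   ]), 'tau': array([-1.0000e-03, -5.9645e+01,  1.6070e+00, -2.8121e+01,  1.2000e-02,
        9.0000e-03,  0.0000e+00]), 'tcp_pos': array([0.199, 0.645, 0.244]), 'orientation': array([-4.680e-01, -3.106e+00,  3.000e-03]), 'contact_force': array([ 0.75 ,  0.529, -0.423]), 'moment': array([ 0.005,  0.04 , -0.03 ]), 'gripper_force': 0.0, 'grip_width': 0.08561336534855248} 0.014
top {'fx': 434.29665067493625, 'fy': 434.29665067493625, 'cx': 259.0852481538512, 'cy': 195.97215544028964, 'world_from_camera': array([[-0.06894074, -0.9715373 ,  0.22663286,  0.26277254],
       [-0.99761058,  0.06816344, -0.01126353, -0.009026  ],
       [-0.00450514, -0.22686785, -0.97391513,  1.61226532],
       [ 0.        ,  0.        ,  0.        ,  1.        ]])}
scene {'fx': 392.01478166258556, 'fy': 392.01478166258556, 'cx': 255.59106115786543, 'cy': 194.65770256970157, 'world_from_camera': array([[-0.66186239,  0.62843628, -0.40866369,  1.08218575],
       [ 0.74947672,  0.56560709, -0.34405416,  0.40588334],
       [ 0.01492696, -0.53400044, -0.84535242,  1.10558476],
       [ 0.        ,  0.        ,  0.        ,  1.        ]])}
```

View pics/top0.png

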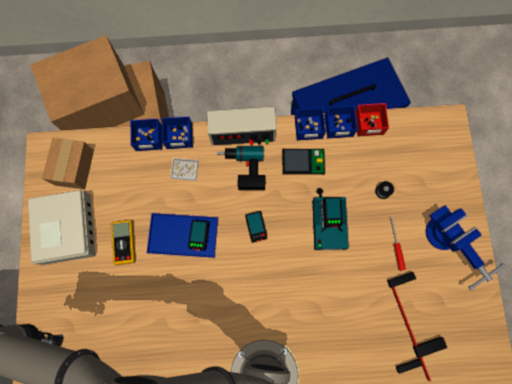

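View pics/scene0.png

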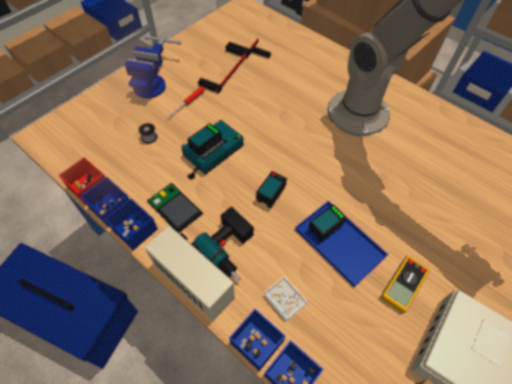

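The top view shows the charger at about (330,222) with its pack at (333,212), its mouth facing down in the image (towards the robot). The empty pack is at (256,226), and the tray is at (183,235) with its free half on the left. The scene view agrees with this.

```bash
cat > h.py <<'E'
from bench import r
import cv2, numpy as np
from scipy.spatial.transform import Rotation as R
def cast(uv,z,c):
    T=c["world_from_camera"]; uv=np.atleast_2d(np.float64(uv))
    d=np.c_[(uv[:,0]-c["cx"])/c["fx"],(uv[:,1]-c["cy"])/c["fy"],np.ones(len(uv))]@T[:3,:3].T
    return T[:3,3]+d*((z-T[2,3])/d[:,2])[:,None]
def proj(P,c):
    T=c["world_from_camera"]; p=(np.atleast_2d(P)-T[:3,3])@T[:3,:3]
    return np.c_[p[:,0]/p[:,2]*c["fx"]+c["cx"],p[:,1]/p[:,2]*c["fy"]+c["cy"]]
def go(x,y,z,yaw):
    """shift (cm, tool axes) and twist (deg) to TCP x,y,z with tool-y axis line at world angle yaw(deg)"""
    o=r.get_obs(); M=R.from_rotvec(o["orientation"]).as_matrix()
    s=M.T@(np.array([x,y,z])-o["tcp_pos"])*100
    cur=np.degrees(np.arctan2(M[1,1],M[0,1])); t=-(yaw-cur); t=(t+90)%180-90
    print("shift cm",s.round(2),"twist",round(t,2),"tooly at",round(cur,2),"tilt",np.degrees(np.arccos(-M[2,2])).round(2))
def rect(mask,z,c,amin=30):
    out=[]
    for k in cv2.findContours(mask.astype(np.uint8),cv2.RETR_EXTERNAL,cv2.CHAIN_APPROX_NONE)[0]:
        if cv2.contourArea(k)<amin: continue
        w=cast(k[:,0],z,c)[:,:2]
        q=cv2.minAreaRect(np.float32(w*1000)); m=k[:,0].mean(0)
        out.append((m.round(0),np.round(q[0],1),np.round(q[1],1),round(q[2],1)))
    return out
E
python3 - <<'E'
from h import *
c=r.camera_params("top"); f=np.mean([r.grab_frame("top").astype(float) for _ in range(4)],0).astype(np.uint8)
hsv=cv2.cvtColor(f,cv2.COLOR_BGR2HSV);H,S,V=cv2.split(hsv)
cv2.imwrite("pics/top1.png",cv2.resize(f[175:265,140:360],None,fx=3.6,fy=3.6,interpolation=cv2.INTER_CUBIC))
blue=((H>105)&(H<125)&(S>150)&(V>60)); 
print("tray"); [print(*x) for x in rect(blue,.02,c,500)]
dark=(V<95)&~blue&~((H>15)&(H<30)&(S>60))
sub=np.zeros_like(dark); sub[205:245,240:272]=1
print("flat"); [print(*x) for x in rect(dark&sub,.06,c,60)]
sub[:]=0; sub[190:252,308:352]=1
print("chg"); [print(*x) for x in rect((H>75)&(H<105)&(S>90)&sub,.05,c,60)]
for n,s,z in(("full",(slice(190,240),slice(322,345)),.11),("ready",(slice(215,252),slice(186,212)),.064),("flat",(slice(205,245),slice(240,272)),.06)):
    m=np.zeros_like(dark);m[s]=1
    print(n,"green",[x[:2] for x in rect((H>45)&(H<75)&(S>150)&(V>120)&m,z,c,2)],"red",[x[:2] for x in rect(((H<8)|(H>172))&(S>140)&(V>90)&m,z,c,1)])
E
```

```text
tray
[182. 235.] [507.  265.4] [245.2 144.3] 82.2
[441. 227.] [ 478.1 -696.9] [109.  173.7] 57.1
[144. 136.] [912.  397.6] [112.1 124.6] 89.9
[176. 134.] [911.5 278.8] [116.  123.7] 89.2
[341. 108.] [ 981.7 -397.9] [254.  472.3] 17.1
flat
[256. 226.] [514.   -7.8] [104.5  60.8] 10.1
chg
[330. 223.] [ 512.4 -277.9] [118.  192.7] 86.7
full green [(array([338., 221.]), array([ 503.1, -297.6])), (array([332., 221.]), array([ 504.7, -274.9]))] red []
ready green [(array([199., 245.]), array([458.8, 199.4])), (array([193., 244.]), array([464. , 222.3]))] red []
flat green [] red [(array([263., 235.]), array([479.3, -31.1]))]
```

View pics/top1.png

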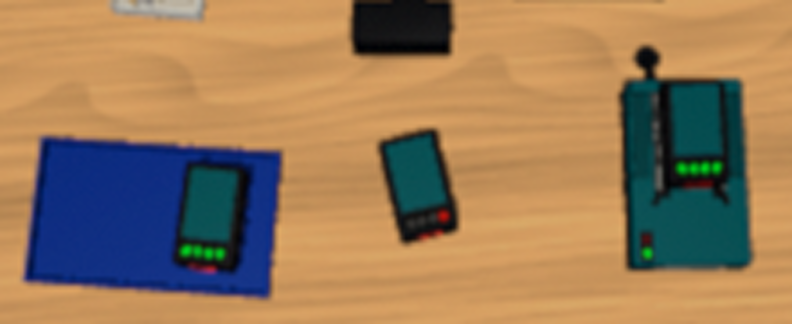

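The enlarged view confirms the layout: one red lamp at (443,215) on the loose pack, four green lamps on the charger pack, and the tray's left half free. I'll move over the tray and then look with the wrist camera.

Run:
```python
from h import *
go(.49,.25,.32,82); go(.45,.30,.32,82)
```

```text
shift cm [-39.47 -29.17  -7.48] twist -9.12 tooly at 72.88 tilt 0.04
shift cm [-34.17 -25.57  -7.49] twist -9.12 tooly at 72.88 tilt 0.04
```

Call:
move_arm:
  rows: [-4,-3,-0.8,-1,-8.5,-6.3,-1.7,-3,-13,-9.6,-2.6,-5,-17.5,-13,-3.5,-7,-22,-16.3,-4.4,-8,-26.5,-19.6,-5.3,-9,-31,-23,-6.2,-9,-35.5,-26.3,-7,-9,-39.5,-29,-7.5,-9,-39.5,-29,-7.5,-9]
  fingers: 1
  newtons: 40

```text
clock: 1.55
tcp_pos: [0.4935, 0.2473, 0.321]
orientation: [0.235, 3.131, -0.001]
contact_force: [0.5, -0.3, -0.6]
grip_width: 0.0856
gripper_force: 0.0
```

Run:
```python
from h import *
c=r.camera_params("wrist"); f=r.grab_frame("wrist"); cv2.imwrite("pics/w1.png",f)
print(c, r.get_obs()["tcp_pos"], r.get_obs()["clock"])
for n,P in(("tray",(.507,.265,.02)),("rdy",(.5,.21,.064)),("flat",(.514,-.008,.06))): print(n,proj(P,c))
go(.50,-.02,.30,100); go(.52,-.29,.35,86.7)
```

```text
{'fx': 331.91446665607594, 'fy': 331.91446665607594, 'cx': 258.6737070398213, 'cy': 188.1293575289502, 'world_from_camera': array([[ 1.49085278e-01,  9.47222065e-01,  2.83802641e-01,
         4.22310643e-01],
       [ 9.88823991e-01, -1.42571064e-01, -4.35959363e-02,
         2.58356303e-01],
       [-8.32988282e-04,  2.87130373e-01, -9.57891150e-01,
         4.50100375e-01],
       [ 0.00000000e+00,  0.00000000e+00,  0.00000000e+00,
         1.00000000e+00]])} [0.49182117 0.25002185 0.32054617] 1.6
tray [[273.56841008 154.44356327]]
rdy [[228.42060222 162.53827945]]
flat [[ 57.42644102 198.47090666]]
shift cm [ -4.73 -26.6    2.05] twist -18.35 tooly at 81.65 tilt 0.03
shift cm [-10.63 -53.02  -2.95] twist -5.05 tooly at 81.65 tilt 0.03
```

View pics/w1.png

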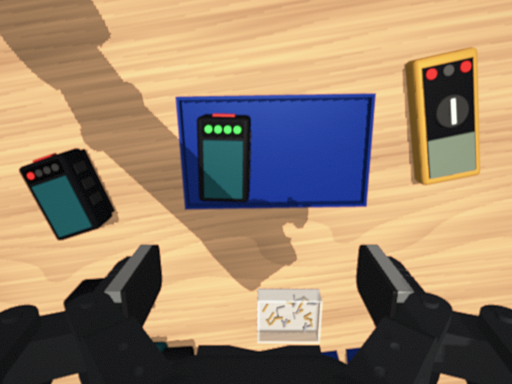

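The wrist view shows the tray rim corners at (177,97), (375,95), (366,207) and (186,209). Its right half is free, and the empty pack is at (60,195).

```bash
cat >> h.py <<'E'
def look(n="wrist"):
    c=r.camera_params(n); f=r.grab_frame(n); return c,f,cv2.split(cv2.cvtColor(f,cv2.COLOR_BGR2HSV))
def teal(H,S,V): return ((H>80)&(H<100)&(S>100)&(V>45)&(V<170))
def green(H,S,V): return (H>45)&(H<75)&(S>150)&(V>120)
E
python3 - <<'E'
from h import *
c,f,(H,S,V)=look()
b=((H>105)&(H<125)&(S>120)&(V>40)).astype(np.uint8); b[215:]=0;b[:85]=0
print("tray"); [print(*x) for x in rect(b,.02,c,800)]
k=max(cv2.findContours(b,cv2.RETR_EXTERNAL,cv2.CHAIN_APPROX_NONE)[0],key=cv2.contourArea)
q=cv2.approxPolyDP(cv2.convexHull(k),8,True)[:,0]; print(q.tolist(),(cast(q,.02,c)*1000).round(1).tolist())
t=teal(H,S,V); t[240:]=0
print("teal"); [print(*x) for x in rect(t,.06,c,200)]; print("z64"); [print(*x) for x in rect(t,.064,c,200)]
E
```

```text
tray
[273. 152.] [506.5 266.8] [248.2 147.9] 82.4
[[372, 97], [363, 207], [183, 209], [174, 100]] [[450.5, 399.2, 20.0], [595.0, 379.9, 20.0], [562.0, 134.5, 20.0], [418.1, 153.8, 20.0]]
teal
[ 59. 207.] [525.4  -6.3] [71.9 48.1] 10.0
[221. 171.] [508.9 200.7] [47.8 73. ] 80.7
z64
[ 59. 207.] [524.4  -3.5] [71.2 47.6] 10.0
[221. 171.] [508.  201.3] [47.3 72.3] 80.7
```

Call:
move_arm:
  rows: [-1,-5,0,0,-2.5,-11,0,-1,-4,-17,0,-2,-5,-22,-1,-3,-6,-28,-2,-4,-7,-34,-3,-5,-8,-40,-3,-5,-9.5,-46,-3,-5,-10.5,-52,-3,-5,-10.5,-53,-3,-5]

```text
clock: 2.9
tcp_pos: [0.5192, -0.2908, 0.3499]
orientation: [-0.092, -3.139, 0.003]
contact_force: [-0.4, 0.6, 0.2]
grip_width: 0.0855
gripper_force: 0.0
```

Run:
```python
from h import *
c,f,(H,S,V)=look(); cv2.imwrite("pics/w2.png",f)
print(c["world_from_camera"][:3,3])
print("teal110"); [print(*x) for x in rect(teal(H,S,V),.11,c,200)]
print("teal50"); [print(*x) for x in rect(teal(H,S,V),.05,c,200)]
print("green"); [print(*x) for x in rect(green(H,S,V),.11,c,5)]
go(.542,-.28,.25,86.7)
```

```text
[ 0.44767379 -0.28622828  0.47922484]
teal110
[466. 306.] [728.4 -33.3] [40.2 26.8] 74.0
[267. 182.] [ 551.  -283.5] [46.6 69.5] 86.7
[486. 139.] [516.  -38.1] [63.2 41.8] 10.0
[274. 142.] [ 502.2 -281.7] [ 99.8 162. ] 86.7
teal50
[466. 306.] [774.    7.8] [46.7 31.1] 74.0
[267. 182.] [ 567.7 -283. ] [54.1 80.8] 86.7
[486. 139.] [527.1   2.2] [73.5 48.6] 10.0
[274. 142.] [ 511.1 -281. ] [116.  188.4] 86.7
green
[278. 304.] [ 713.7 -277.5] [ 5.2 16.6] 87.5
[282. 141.] [ 504.3 -264.3] [9.  7.8] 86.7
[272. 141.] [ 504.2 -274.9] [7.8 8.9] 87.2
[262. 141.] [ 503.6 -286. ] [7.8 8.9] 86.7
[252. 142.] [ 502.4 -297.1] [7.8 7.8] 86.7
shift cm [-2.21  1.11  9.98] twist 0.03 tooly at 86.73 tilt 0.08
```

View pics/w2.png

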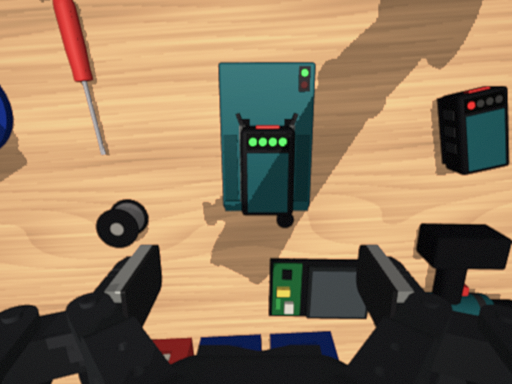

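The wrist view shows the charger at (267,135) with the pack's lamps at (252–282,141), lined up with it and yawed −3.3°. The mouth faces the robot. Next I go down to grip it.

Call:
move_arm:
  rows: [-0.7,0.3,5,0,-1.5,0.6,10,0,-2,0.8,14,0,-2,0.8,17,0,-2,0.8,20,0,-2,0.8,22,0,-2,0.8,24,0,-2,0.8,25.5,0,-2,0.8,26.2,0,-2,0.8,26.2,0]

```text
clock: 4.2
tcp_pos: [0.5402, -0.281, 0.0881]
orientation: [-0.086, -3.14, -0.0]
contact_force: [-0.6, -1.1, 0.9]
grip_width: 0.0853
gripper_force: 0.0
```

Run:
```python
from h import *
go(.540,-.283,.088,86.7); print(r.get_obs()["contact_force"])
```

```text
shift cm [ 0.01 -0.2   0.01] twist 0.16 tooly at 86.86 tilt 0.02
[-0.60694796 -1.05078451  0.91252188]
```

Call:
move_arm:
  rows: [0,-0.2,0,0,0,-0.2,0,0,0,-0.2,0,0,0,-0.2,0,0,0,-0.2,0,0,0,-0.2,0,0,0,-0.2,0,0,0,-0.2,0,0]
  fingers: 0
  newtons: 40

```text
clock: 5.2
tcp_pos: [0.5407, -0.2835, 0.0893]
orientation: [0.086, 3.139, -0.001]
contact_force: [0.0, -0.3, 5.9]
grip_width: 0.0614
gripper_force: 46.2
```

Run:
```python
from h import *
o=r.get_obs();print(o["moment"]); go(.540,-.283,.088,86.7)
```

```text
[0.15792527 0.16631875 0.0268723 ]
shift cm [0.08 0.05 0.13] twist 0.15 tooly at 86.85 tilt 0.1
```

Call:
move_arm:
  rows: [0.5,0,0,0,1.3,0,0,0,2.3,0,0,0,3.3,0,0,0,4,0,0,0,4,0,0,0]
  newtons: 50

```text
clock: 5.95
tcp_pos: [0.5009, -0.2811, 0.0893]
orientation: [0.086, 3.138, -0.001]
contact_force: [2.0, 0.7, 8.2]
grip_width: 0.0609
gripper_force: 55.5
```

Call:
move_arm:
  rows: [0.7,0,0,0,1.8,0,0,0,3,0,0,0,4.2,0,0,0,5.4,0,0,0,6.5,0,0,0,7.2,0,0,0,7.4,0,0,0,7.4,0,0,0]

```text
clock: 7.08
tcp_pos: [0.4277, -0.2774, 0.0893]
orientation: [0.085, 3.137, -0.002]
contact_force: [3.9, -0.8, 7.9]
grip_width: 0.0613
gripper_force: 57.1
```

Run:
```python
from h import *
print(r.get_obs()["contact_force"]); go(.43,-.277,.26,86.7)
c,f,h=look("top"); cv2.imwrite("pics/top2.png",cv2.resize(f[140:290,240:400],None,fx=4,fy=4,interpolation=cv2.INTER_CUBIC))
```

```text
[ 3.94020973 -0.75261107  7.92398473]
shift cm [ -0.28   0.03 -17.07] twist 0.18 tooly at 86.88 tilt 0.21
```

View pics/top2.png

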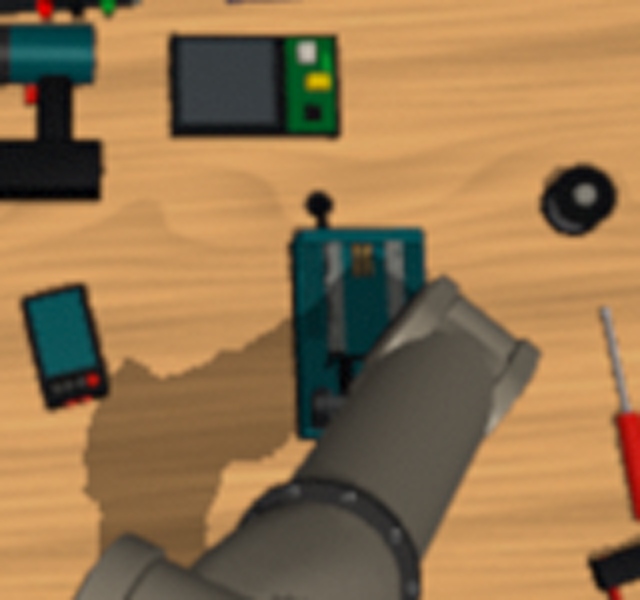

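The channel at (360,290) is empty, so the pack has come out on the deck. Lifting it now.

Call:
move_arm:
  rows: [0,0,-0.5,0,0,0,-1.5,0,0,0,-3,0,0,0,-5.5,0,0,0,-9,0,0,0,-13,0,0,0,-16,0,0,0,-17,0,0,0,-17,0]

```text
clock: 8.25
tcp_pos: [0.4261, -0.2766, 0.2583]
orientation: [0.085, 3.14, 0.0]
contact_force: [-0.2, -0.2, -5.0]
grip_width: 0.0614
gripper_force: 56.0
```

Run:
```python
from h import *
print(r.get_obs()["contact_force"])
yaw=-7.6; t=np.radians(yaw); O=np.array([506.7,266.3]); p=O+58*np.array([-np.sin(t),np.cos(t)]); print("tray_free",p)
go(*(p/1000),.26,90+yaw); go(.47,.02,.26,88)
c,f,h=look("scene"); cv2.imwrite("pics/s2.png",cv2.resize(f[60:290,130:430],None,fx=2.6,fy=2.6,interpolation=cv2.INTER_CUBIC))
```

```text
[-0.17602959 -0.21333748 -4.98020668]
tray_free [514.37087063 323.79050133]
shift cm [-5.55 60.43 -0.15] twist 4.48 tooly at 86.88 tilt 0.03
shift cm [-2.77 29.85 -0.16] twist -1.12 tooly at 86.88 tilt 0.03
```

View pics/s2.png

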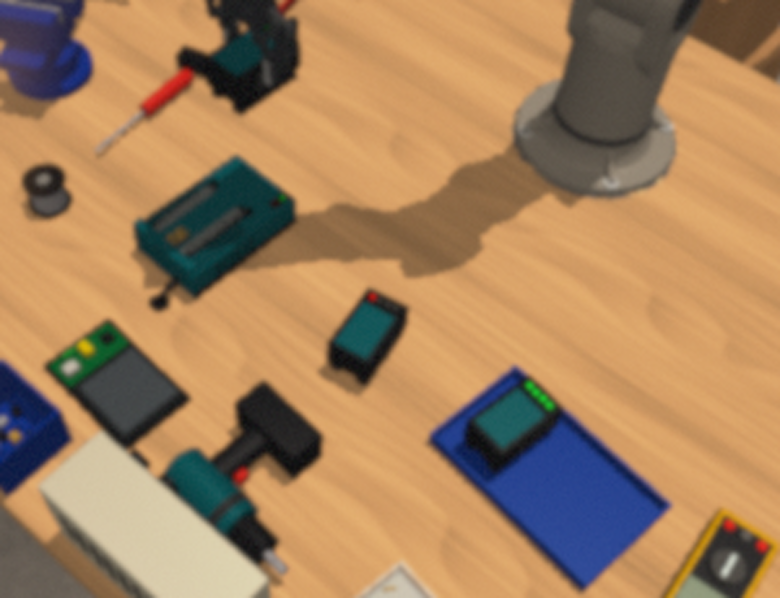

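The pack is held level clear of the charger and nothing else has moved. I carry it to the tray.

Call:
move_arm:
  rows: [-0.3,3,0,0,-0.7,7.5,0,0,-1.1,12.5,0,0,-1.6,17.5,0,0,-2.1,22.5,0,0,-2.5,27.5,0,0,-3,32.5,0,1,-3.4,37.5,0,2,-3.9,42.5,0,3,-4.4,47.5,0,4]

```text
clock: 9.55
tcp_pos: [0.4953, 0.1962, 0.2564]
orientation: [-0.196, -3.133, 0.003]
contact_force: [1.1, -0.2, -3.6]
grip_width: 0.0613
gripper_force: 56.2
```

Run:
```python
from h import *
print(r.get_obs()["tcp_pos"]);go(.514,.324,.12,82.4)
```

```text
[0.49533504 0.19624279 0.25637033]
shift cm [-0.3  12.94 13.61] twist 0.44 tooly at 82.84 tilt 0.2
```

Call:
move_arm:
  rows: [-0.1,4,0,0,-0.2,8,0,0,-0.3,11,2,0,-0.3,12.6,5,0,-0.3,12.9,9,0.5,-0.3,12.9,12,0.5,-0.3,12.9,13.5,0.5,-0.3,12.9,13.5,0.5]

```text
clock: 10.55
tcp_pos: [0.5143, 0.322, 0.1216]
orientation: [-0.209, -3.132, 0.004]
contact_force: [-0.3, -0.2, -4.0]
grip_width: 0.061
gripper_force: 56.1
```

Run:
```python
from h import *
print(r.get_obs()["tcp_pos"]);go(.514,.324,.0433,82.4)
```

```text
[0.51429521 0.32200635 0.1216497 ]
shift cm [0.04 0.21 7.83] twist -0.04 tooly at 82.36 tilt 0.2
```

Call:
move_arm:
  rows: [0,0.1,1.8,0,0,0.2,3.6,0,0,0.2,5,0,0,0.2,6,0,0,0.2,6.6,0,0,0.2,7,0,0,0.2,7.3,0,0,0.2,7.5,0,0,0.2,7.6,0,0,0.2,7.6,0]

```text
clock: 11.8
tcp_pos: [0.5154, 0.3248, 0.0474]
orientation: [0.209, 3.135, 0.0]
contact_force: [0.7, 0.0, -5.0]
grip_width: 0.0614
gripper_force: 56.4
```

Call:
move_arm:
  rows: [0,0,0.1,0,0,0,0.2,0,0,0,0.3,0,0,0,0.3,0,0,0,0.35,0,0,0,0.4,0,0,0,0.4,0]

```text
clock: 12.68
tcp_pos: [0.5154, 0.3248, 0.0434]
orientation: [0.209, 3.135, 0.0]
contact_force: [0.3, -0.7, -4.0]
grip_width: 0.0614
gripper_force: 56.5
```

Call:
move_arm:
  rows: [0,0,0.05,0,0,0,0.1,0,0,0,0.15,0,0,0,0.15,0,0,0,0.15,0]

```text
clock: 13.3
tcp_pos: [0.5154, 0.3248, 0.0433]
orientation: [-0.209, -3.134, -0.001]
contact_force: [-5.3, -2.8, 12.8]
grip_width: 0.0612
gripper_force: 58.3
```

Touched down. I ease the pressure off and release.

Call:
move_arm:
  rows: [0,0,-0.1,0,0,0,-0.12,0]

```text
clock: 13.55
tcp_pos: [0.5154, 0.3248, 0.0433]
orientation: [-0.209, -3.135, -0.0]
contact_force: [-3.5, -2.2, 3.3]
grip_width: 0.0613
gripper_force: 57.3
```

Call:
move_arm:
  rows: [0,0,0,0,0,0,0,0,0,0,0,0,0,0,0,0,0,0,0,0]
  fingers: 1

```text
clock: 14.18
tcp_pos: [0.5154, 0.3248, 0.043]
orientation: [0.209, 3.135, 0.0]
contact_force: [0.7, 0.3, 0.5]
grip_width: 0.0853
gripper_force: 0.0
```

Call:
move_arm:
  rows: [0,0,-1,0,0,0,-3,0,0,0,-7,0,0,0,-12,0,0,0,-17,0,0,-4,-21,0,0,-9,-23,0,0,-15,-24,0,0,-20,-24,0,0,-22,-24,0]

```text
clock: 15.42
tcp_pos: [0.4859, 0.1034, 0.2847]
orientation: [0.216, 3.132, 0.002]
contact_force: [0.1, 0.5, -0.4]
grip_width: 0.0853
gripper_force: 0.0
```

Run:
```python
from h import *
c,f,(H,S,V)=look(); cv2.imwrite("pics/w3.png",f); print(r.get_obs()["tcp_pos"])
t=teal(H,S,V)
for z in(.06,.064): print("teal",z); [print(*x) for x in rect(t,z,c,300)]
print("green"); [print(*x) for x in rect(green(H,S,V),.064,c,5)]
print("red"); [print(*x) for x in rect(((H<8)|(H>172))&(S>140)&(V>90),.06,c,5)]
print("proj flat",proj((.514,-.006,.06),c)); go(.512,-.006,.2,100)
```

```text
[0.48583602 0.10212499 0.28445051]
teal 0.06
[166. 205.] [525.6  -7.2] [72.1 47.6] 10.0
[466. 166.] [527.1 325.9] [48.9 72.9] 82.3
[351. 165.] [509. 202.] [49.  72.7] 80.0
teal 0.064
[166. 205.] [524.3  -5.9] [71.3 47.1] 10.0
[466. 166.] [525.8 323.5] [48.3 72. ] 82.3
[351. 165.] [508. 201.] [48.5 71.9] 80.0
green
[484. 122.] [479.5 341.4] [20.6  8.2] 82.1
[468. 122.] [477.6 325. ] [9.5 9.2] 2.2
[458. 122.] [476.  313.9] [9.5 8.7] 41.9
[356. 121.] [460.4 209.7] [43.   9.6] 80.3
red
[135. 170.] [480.8 -32. ] [ 9.7 10. ] 34.8
[148. 151.] [461.4 -13.2] [ 3.  26.4] 10.2
[469. 107.] [462.4 326.7] [28.4  2. ] 82.1
[354. 106.] [445.2 209.6] [26.1  3.1] 79.4
proj flat [[165.11545072 195.75659001]]
shift cm [ -4.07 -10.35   8.45] twist -17.93 tooly at 82.07 tilt 0.08
```

View pics/w3.png

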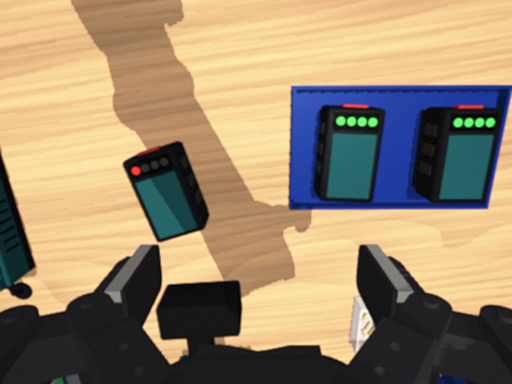

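The wrist view shows the charged pack standing level in the tray's right half (teal top at (466,166)), aligned with the tray and clear of pack_ready. The empty pack is at (166,205) with a yaw of 10°.

Call:
move_arm:
  rows: [-0.8,-2,1,-4,-2,-5,3,-9,-3.2,-8,6,-14,-4.2,-10,9,-18,-4.4,-10.5,12,-18,-4.4,-10.5,15,-18,-4.4,-10.5,16.5,-18,-4.4,-10.5,16.5,-18]

```text
clock: 16.48
tcp_pos: [0.5158, -0.0022, 0.1175]
orientation: [0.286, -3.127, -0.0]
contact_force: [-0.4, 0.9, 1.0]
grip_width: 0.0854
gripper_force: 0.0
```

Run:
```python
from h import *
go(.515,-.0085,.040,100)
```

```text
shift cm [ 0.18 -0.61  7.75] twist 0.46 tooly at 100.46 tilt 0.08
```

Call:
move_arm:
  rows: [0.1,-0.3,1.5,0.3,0.2,-0.6,3.5,0.4,0.2,-0.6,5.5,0.4,0.2,-0.6,7,0.4,0.2,-0.6,7.7,0.4,0.2,-0.6,7.7,0.4]

```text
clock: 17.23
tcp_pos: [0.515, -0.0095, 0.0408]
orientation: [0.273, -3.129, -0.0]
contact_force: [0.6, 0.2, 0.0]
grip_width: 0.0852
gripper_force: 0.0
```

Run:
```python
from h import *
go(.515,-.0085,.040,100)
```

```text
shift cm [-0.02  0.1   0.08] twist -0.02 tooly at 99.98 tilt 0.02
```

Call:
move_arm:
  rows: [0,0.1,0.1,0,0,0.1,0.1,0,0,0.1,0.1,0,0,0.1,0.1,0,0,0.1,0.1,0,0,0.1,0.1,0,0,0.1,0.1,0]
  fingers: 0
  newtons: 50

```text
clock: 18.1
tcp_pos: [0.5153, -0.008, 0.0407]
orientation: [-0.274, 3.129, 0.001]
contact_force: [-1.4, 1.8, 6.3]
grip_width: 0.0616
gripper_force: 55.5
```

Run:
```python
from h import *
o=r.get_obs();print(o["moment"],o["contact_force"]); go(.515,-.0085,.040,100)
```

```text
[ 0.34321916  0.27230487 -0.08076469] [-1.37280481  1.80246487  6.25431537]
shift cm [ 0.04 -0.05  0.07] twist -0.0 tooly at 100.0 tilt 0.07
```

Call:
move_arm:
  rows: [0,0,-0.5,0,0,0,-1.5,0,0,0,-3.5,0,0,0,-7,0,0,0,-11,0,0,0,-14.5,0,0,0,-16.5,0,0,0,-16.5,0]

```text
clock: 19.1
tcp_pos: [0.5155, -0.0086, 0.2065]
orientation: [-0.273, 3.126, 0.001]
contact_force: [0.8, -0.1, -4.9]
grip_width: 0.0611
gripper_force: 56.2
```

Run:
```python
from h import *
print(r.get_obs()["contact_force"]); go(.427,-.2774,.2,86.8)
c,f,h=look(); cv2.imwrite("pics/w4.png",f)
```

```text
[ 0.76449706 -0.13796514 -4.94099073]
shift cm [ 13.37 -24.94   0.61] twist 13.17 tooly at 99.97 tilt 0.19
```

Call:
move_arm:
  rows: [1.3,-2.5,0,1,3.3,-6.2,0,3,5.6,-10.5,0,6,8,-15,0,9,10.4,-19.3,0,11.5,12.3,-23,0,13,13.2,-24.6,0,13.2,13.4,-24.9,0,13.2,13.4,-24.9,0,13.2]

```text
clock: 20.27
tcp_pos: [0.4255, -0.2764, 0.2042]
orientation: [-0.088, -3.139, -0.001]
contact_force: [0.3, 0.2, -4.9]
grip_width: 0.0613
gripper_force: 56.1
```

Run:
```python
from h import *
print(r.get_obs()["contact_force"]); go(.427,-.2774,.0917,86.8)
c,f,(H,S,V)=look(); cv2.imwrite("pics/w4.png",f)
print("teal"); [print(*x) for x in rect(teal(H,S,V),r.get_obs()["tcp_pos"][2]-.0407+.06,c,300)]
```

```text
[ 0.25011276  0.17325242 -4.85441313]
shift cm [-0.18 -0.1  11.25] twist -0.03 tooly at 86.77 tilt 0.1
teal
[259. 284.] [ 427.7 -276.4] [47.1 53.6] 86.8
```

View pics/w4.png

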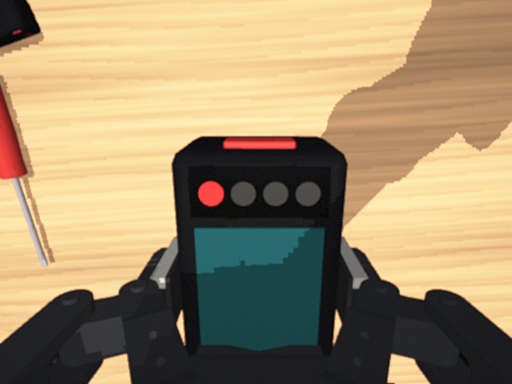

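The pack is held square (red lamp at (211,194), teal yaw 86.8°). Now I lower it to the deck.

Call:
move_arm:
  rows: [0,0,2,0,-0.1,-0.1,4.5,0,-0.2,-0.1,7,0,-0.2,-0.1,8.8,0,-0.2,-0.1,9.8,0,-0.2,-0.1,10.4,0,-0.2,-0.1,10.7,0,-0.2,-0.1,10.9,0,-0.2,-0.1,10.9,0]

```text
clock: 21.45
tcp_pos: [0.4282, -0.2781, 0.0962]
orientation: [0.088, 3.14, -0.0]
contact_force: [-1.0, 0.8, -4.5]
grip_width: 0.0614
gripper_force: 56.2
```

Run:
```python
from h import *
print(r.get_obs()["contact_force"]); go(.427,-.2775,.0907,86.8)
```

```text
[-1.00610715  0.83169832 -4.52406785]
shift cm [0.12 0.05 0.55] twist -0.02 tooly at 86.78 tilt 0.03
```

Call:
move_arm:
  rows: [0.1,0.05,0.15,0,0.1,0.05,0.3,0,0.1,0.05,0.4,0,0.1,0.05,0.45,0,0.1,0.05,0.5,0,0.1,0.05,0.5,0]

```text
clock: 22.2
tcp_pos: [0.427, -0.2774, 0.0909]
orientation: [-0.088, -3.14, -0.0]
contact_force: [0.6, 0.2, -3.5]
grip_width: 0.0613
gripper_force: 56.2
```

Call:
move_arm:
  rows: [0,0,0.03,0,0,0,0.06,0,0,0,0.09,0,0,0,0.09,0]

```text
clock: 22.7
tcp_pos: [0.427, -0.2775, 0.0907]
orientation: [0.088, 3.14, 0.001]
contact_force: [-1.9, 2.2, 6.1]
grip_width: 0.0612
gripper_force: 57.7
```

Resting lightly on the deck. Sliding in.

Call:
move_arm:
  rows: [-0.4,0,-0.04,0,-1,0,-0.04,0,-1.8,0,-0.04,0,-2.6,0,-0.04,0,-3.3,0,-0.04,0,-3.6,0,-0.04,0,-3.6,0,-0.04,0]

```text
clock: 23.58
tcp_pos: [0.4621, -0.2798, 0.0908]
orientation: [-0.089, -3.139, -0.0]
contact_force: [-4.4, 0.3, 4.0]
grip_width: 0.0613
gripper_force: 57.4
```

Call:
move_arm:
  rows: [-0.6,0,0,0,-1.5,0,0,0,-2.5,0,0,0,-3.5,0,0,0,-4.5,0,0,0,-5.4,0,0,0,-6.2,0,0,0,-6.8,0,0,0,-6.8,0,0,0]

```text
clock: 24.7
tcp_pos: [0.5305, -0.2836, 0.0908]
orientation: [-0.089, -3.14, 0.0]
contact_force: [-4.0, 0.3, 3.4]
grip_width: 0.0612
gripper_force: 57.3
```

Call:
move_arm:
  rows: [-0.25,0,0,0,-0.5,0,0,0,-0.7,0,0,0,-0.9,0,0,0,-1.1,0,0,0,-1.1,0,0,0]

```text
clock: 25.45
tcp_pos: [0.5402, -0.2842, 0.0908]
orientation: [-0.09, -3.138, -0.001]
contact_force: [-8.2, 1.4, 8.6]
grip_width: 0.0615
gripper_force: 57.8
```

Call:
move_arm:
  rows: [-0.1,0,0,0,-0.2,0,0,0,-0.3,0,0,0,-0.3,0,0,0]

```text
clock: 25.95
tcp_pos: [0.5417, -0.2843, 0.0909]
orientation: [-0.09, -3.135, -0.003]
contact_force: [-12.4, 2.5, 12.8]
grip_width: 0.0614
gripper_force: 58.4
```

Run:
```python
from h import *
o=r.get_obs();print(o["moment"])
c,f,(H,S,V)=look()
print("red"); [print(*x) for x in rect(((H<8)|(H>172))&(S>140)&(V>90),.11,c,20)]
print("teal110"); [print(*x) for x in rect(teal(H,S,V),.11,c,300)]
print("green deck"); [print(*x) for x in rect(green(H,S,V),.05,c,5)]
cv2.imwrite("pics/w5.png",f)
```

```text
[0.52180544 2.37695235 0.10008593]
red
[211. 193.] [ 503.6 -298.9] [8.7 9.2] 85.0
[259. 143.] [ 487.1 -281. ] [24.1  3.7] 86.7
teal110
[259. 284.] [ 544.2 -284.3] [47.4 53.7] 86.7
[268. 108.] [ 486.1 -280.1] [75.5 82.8] 86.7
green deck
```

View pics/w5.png

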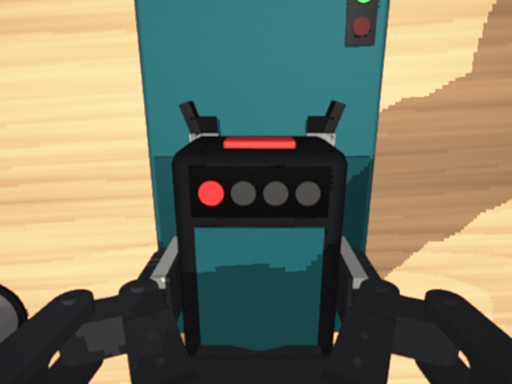

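The wrist view shows the pack straight in the channel with its lamps still at (211,193), so it has not slipped in the grip. Its rear edge is near the mouth at row 137. I'll push on gently to confirm the stop.

Call:
move_arm:
  rows: [-0.1,0,0,0,-0.2,0,0,0,-0.2,0,0,0,-0.2,0,0,0]

```text
clock: 26.5
tcp_pos: [0.5419, -0.2843, 0.091]
orientation: [-0.091, -3.132, -0.004]
contact_force: [-18.0, 5.5, 19.5]
grip_width: 0.0611
gripper_force: 59.2
```

Run:
```python
from h import *
o=r.get_obs();print(o["moment"],o["contact_force"])
c,f,(H,S,V)=look()
print("red"); [print(*x) for x in rect(((H<8)|(H>172))&(S>140)&(V>90),.11,c,20)]
```

```text
[0.81358907 3.55974355 0.17370107] [-18.01901735   5.52522707  19.53838274]
red
[211. 193.] [ 503.8 -299. ] [8.7 9.2] 85.0
[259. 143.] [ 487.3 -281.1] [24.2  3.7] 86.7
```

A 2 mm command gave only 0.2 mm of motion, so it is against something rigid, presumably the stop. I relax the push, release, and check from above.

Call:
move_arm:
  rows: [0.15,0,0,0,0.3,0,0,0,0.35,0,0,0,0.35,0,0,0]

```text
clock: 27.05
tcp_pos: [0.5416, -0.2843, 0.0908]
orientation: [-0.09, -3.138, -0.001]
contact_force: [-7.8, 2.2, 9.0]
grip_width: 0.0613
gripper_force: 57.7
```

Call:
move_arm:
  rows: [0,0,0,0,0,0,0,0,0,0,0,0,0,0,0,0,0,0,0,0]
  fingers: 1

```text
clock: 27.68
tcp_pos: [0.5434, -0.284, 0.0905]
orientation: [0.088, 3.14, -0.0]
contact_force: [0.3, -0.3, -0.3]
grip_width: 0.0856
gripper_force: 0.0
```

Call:
move_arm:
  rows: [0,0,-1,0,0,0,-3,0,0,0,-6,0,0,0,-11,0,0,0,-16,0,0.7,0,-20,0,1.5,0,-24,0,2,0,-26,0,2,0,-26,0]

```text
clock: 28.8
tcp_pos: [0.5235, -0.2834, 0.3521]
orientation: [0.089, 3.137, -0.001]
contact_force: [0.2, -0.2, -0.4]
grip_width: 0.0853
gripper_force: 0.0
```

Run:
```python
from h import *
c,f,(H,S,V)=look(); cv2.imwrite("pics/w6.png",f)
print(r.get_obs()["tcp_pos"])
for z in (.11,.05): print("teal",z); [print(*x) for x in rect(teal(H,S,V),z,c,200) if abs(x[0][0]-260)<80]
print("red"); [print(*x) for x in rect(((H<8)|(H>172))&(S>140)&(V>90),.11,c,5) if abs(x[0][0]-260)<80]
print("green50"); [print(*x) for x in rect(green(H,S,V),.05,c,5)]
# deck edges along charger x, in world: rows of teal deck along two columns
d=teal(H,S,V)
for col in (228,236,308,312):
    rr=np.where(d[:,col])[0]; rr=rr[(rr>40)&(rr<230)]; 
    if len(rr): print(col,rr.min(),rr.max(),(cast([[col,rr.min()-.5],[col,rr.max()+.5]],.05,c)*1000).round(1).tolist())
cv2.imwrite("pics/w6c.png",cv2.resize(f[50:230,190:340],None,fx=3.3,fy=3.3,interpolation=cv2.INTER_CUBIC))
```

```text
[ 0.52320975 -0.28270344  0.35035178]
teal 0.11
[259. 178.] [ 551.5 -285. ] [46.3 69.8] 86.3
[260. 130.] [ 503.  -280.6] [ 99.7 161.9] 86.8
teal 0.05
[259. 178.] [ 567.7 -286. ] [53.7 81.1] 86.3
[260. 130.] [ 511.3 -280.9] [115.9 188. ] 86.8
red
[244. 137.] [ 503.  -298.8] [ 8.9 10. ] 86.2
[259. 123.] [ 487.5 -280.6] [25.4  3.3] 86.8
green50
[272. 299.] [ 756.4 -276.6] [ 6.1 17.6] 87.3
228 59 204 [[414.7, -314.7, 50.0], [602.0, -330.3, 50.0]]
236 59 114 [[415.2, -305.0, 50.0], [481.6, -310.1, 50.0]]
```

View pics/w6c.png

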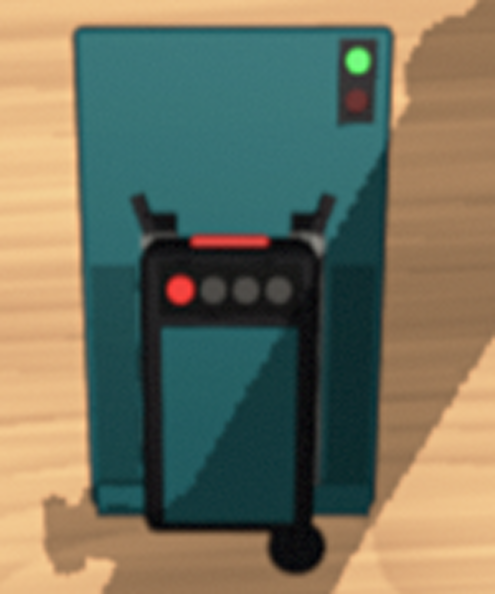

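The crop shows the pack straight between the rails, with the red lamp at (181,290) and its rear edge at the lip ends. I'll check the depth numerically by comparing the casing's front and rear edges with the deck edges.

Run:
```python
from h import *
c,f,(H,S,V)=look(); g=V.astype(float)
ax=np.array([np.cos(np.radians(-3.3)),np.sin(np.radians(-3.3))])
O=np.array([511.3,-280.9])
def loc(u,v,z): 
    p=cast([[u,v]],z,c)[0,:2]*1000-O; return round(p@ax,1), round(p@[-ax[1],ax[0]],1)
print("V col 255 rows 195-220",g[195:222,252:258].mean(1).round(0)); print("col 228 195-215",g[195:216,226:231].mean(1).round(0))
print("col 228 top 52-66",g[52:66,226:231].mean(1).round(0)); print("col 240 rows115-135",g[112:135,240:243].mean(1).round(0))
for v in (206,208,209,210,211): print(v,"casing front z.11",loc(255,v,.11),"deck end",loc(228,v-4,.05))
for v in (119,121,123,125): print(v,"rear",loc(242,v,.11), "mouth z.0615",loc(235,v,.0615))
print("deck rear",loc(228,58.5,.05), "teal", [loc(259,178,.11)])
```

```text
V col 255 rows 195-220 [ 59.  60.  60.  60.  60.  59.  60.  60.  60.  60.  60.  61.  60.  56.
  41.  18.  24.  74. 132. 164. 167. 165. 160. 156. 156. 157. 159.]
col 228 195-215 [ 70.  62.  53.  72.  94.  97.  96.  95.  84.  67.  59.  59.  73. 125.
 157. 160. 157. 160. 165. 170. 171.]
col 228 top 52-66 [240. 240. 238. 235. 231. 209. 145.  91. 104. 117. 122. 123. 122. 122.]
col 240 rows115-135 [115. 114. 103.  73.  42.  29.  32.  31.  38.  58.  63.  32.   8.  14.
  17.  21.  27.  28.  26.  24.  25.  27.  59.]
206 casing front z.11 (np.float64(72.2), np.float64(-5.3)) deck end (np.float64(88.0), np.float64(-42.9))
208 casing front z.11 (np.float64(74.8), np.float64(-5.3)) deck end (np.float64(90.8), np.float64(-43.0))
209 casing front z.11 (np.float64(76.0), np.float64(-5.3)) deck end (np.float64(92.3), np.float64(-43.0))
210 casing front z.11 (np.float64(77.3), np.float64(-5.3)) deck end (np.float64(93.8), np.float64(-43.1))
211 casing front z.11 (np.float64(78.5), np.float64(-5.3)) deck end (np.float64(95.2), np.float64(-43.1))
119 rear (np.float64(-28.7), np.float64(-19.4)) mouth z.0615 (np.float64(-24.5), np.float64(-30.4))
121 rear (np.float64(-26.5), np.float64(-19.4)) mouth z.0615 (np.float64(-22.1), np.float64(-30.5))
123 rear (np.float64(-24.3), np.float64(-19.4)) mouth z.0615 (np.float64(-19.7), np.float64(-30.5))
125 rear (np.float64(-22.2), np.float64(-19.5)) mouth z.0615 (np.float64(-17.2), np.float64(-30.6))
deck rear (np.float64(-95.5), np.float64(-38.4)) teal [(np.float64(38.1), np.float64(-0.7))]
```

Relative to the charger, the casing's ends come out at about −23 and +80 mm against −20 and +84 expected. The pack is roughly 3 mm short and probably bound slightly in the grip. I'll nudge it from behind, low down, with shut fingers.

Run:
```python
from h import *
go(.455,-.2777,.088,86.75)
```

```text
shift cm [ 6.78  0.06 26.14] twist 0.05 tooly at 86.8 tilt 0.1
```

Call:
move_arm:
  rows: [3,0,1,0,6,0,4,0,6.8,0.1,8,0,6.8,0.1,13,0,6.8,0.1,18,0,6.8,0.1,22,0,6.8,0.1,24.5,0,6.8,0.1,25.8,0,6.8,0.1,26.1,0,6.8,0.1,26.1,0]
  fingers: 0
  newtons: 40

```text
clock: 30.15
tcp_pos: [0.4558, -0.2783, 0.0898]
orientation: [0.088, 3.14, -0.0]
contact_force: [0.5, -0.0, 1.0]
grip_width: 0.0002
gripper_force: 0.0
```

Call:
move_arm:
  rows: [-0.5,0,0,0,-1,0,0,0,-1.4,0,0,0,-1.7,0,0,0,-2,0,0,0,-2,0,0,0]

```text
clock: 30.9
tcp_pos: [0.4757, -0.2792, 0.0894]
orientation: [0.088, 3.14, -0.0]
contact_force: [1.1, -0.3, 0.0]
grip_width: -0.0001
gripper_force: 0.0
```

Call:
move_arm:
  rows: [-0.1,0,0,0,-0.2,0,0,0,-0.3,0,0,0,-0.3,0,0,0]

```text
clock: 31.4
tcp_pos: [0.4782, -0.2794, 0.0894]
orientation: [-0.089, -3.14, -0.0]
contact_force: [-1.0, -0.1, 1.0]
grip_width: -0.0001
gripper_force: 0.7
```

Call:
move_arm:
  rows: [-0.1,0,0,0,-0.2,0,0,0,-0.2,0,0,0]

```text
clock: 31.78
tcp_pos: [0.4782, -0.2794, 0.0892]
orientation: [-0.09, -3.137, -0.002]
contact_force: [-7.9, 0.7, 5.2]
grip_width: -0.0002
gripper_force: 3.7
```

Call:
move_arm:
  rows: [-0.1,0,0,0,-0.2,0,0,0,-0.3,0,0,0,-0.3,0,0,0]

```text
clock: 32.28
tcp_pos: [0.4782, -0.2795, 0.0888]
orientation: [-0.092, -3.132, -0.005]
contact_force: [-14.6, 1.3, 10.4]
grip_width: 0.0003
gripper_force: 7.6
```

Run:
```python
from h import *
c,f,(H,S,V)=look()
O=np.array([511.3,-280.9]);a=np.radians(-3.3);ax=np.array([np.cos(a),np.sin(a)])
print(r.get_obs()["tcp_pos"]); 
for x in rect(((H<8)|(H>172))&(S>140)&(V>90),.11,c,5)+rect(teal(H,S,V),.11,c,300): print(*x,((x[1]-O)@ax).round(1))
```

```text
[ 0.47822195 -0.279456    0.08884216]
[349. 162.] [ 431.6 -246.5] [4.6 4.1] 86.6 -81.5
[259. 197.] [ 444.2 -277.3] [75.1 64.5] 86.6 -67.2
```

It resists 14.6 N from behind without moving, while the vision margin is only a few mm. As a decisive check I regrip it centred on the channel axis, draw it back about 1.5 cm and slide it in again.

Call:
move_arm:
  rows: [1,0,0,0,2,0,0,0,2,0,-3,0,1,0,-7,0,-2,0,-8,0,-5.5,0,-8,0,-5.8,0,-8,0,-5.8,0,-8,0]
  fingers: 1

```text
clock: 33.33
tcp_pos: [0.5408, -0.2829, 0.1691]
orientation: [-0.088, -3.14, -0.0]
contact_force: [-0.8, -0.2, -0.4]
grip_width: 0.0852
gripper_force: 0.0
```

Run:
```python
from h import *
go(.5416,-.2828,.0905,86.7)
c,f,(H,S,V)=look()
O=np.array([511.3,-280.9]);a=np.radians(-3.3);ax=np.array([np.cos(a),np.sin(a)])
for x in rect(((H<8)|(H>172))&(S>140)&(V>90),.11,c,20)+rect(teal(H,S,V),.11,c,300): print(*x,((x[1]-O)@ax).round(1),((x[1]-O)@[-ax[1],ax[0]]).round(1))
```

```text
shift cm [-0.08  0.01  7.86] twist 0.08 tooly at 86.78 tilt 0.04
[227. 153.] [ 503.2 -298.8] [9.3 9.1] 41.0 -7.1 -18.3
[256. 124.] [ 487.8 -281.3] [24.7  2.8] 86.8 -23.4 -1.8
[256. 227.] [ 552.1 -285.1] [47.2 70.6] 86.8 41.0 -1.8
[259. 132.] [ 501.9 -280.4] [ 88.4 145.4] 86.8 -9.4 -0.0
```

Call:
move_arm:
  rows: [0,0,2.5,0,0,0,5,0,0,0,6.8,0,0,0,7.8,0,0,0,7.8,0]

```text
clock: 34.0
tcp_pos: [0.5409, -0.2829, 0.0911]
orientation: [-0.089, -3.139, -0.0]
contact_force: [-0.2, 0.1, 0.7]
grip_width: 0.0857
gripper_force: 0.0
```

Call:
move_arm:
  rows: [0,0,0,0,0,0,0,0,0,0,0,0,0,0,0,0,0,0,0,0,0,0,0,0]
  fingers: 0
  newtons: 40

```text
clock: 34.75
tcp_pos: [0.5419, -0.2836, 0.0926]
orientation: [0.089, 3.139, -0.001]
contact_force: [-1.0, -0.2, 7.2]
grip_width: 0.0614
gripper_force: 45.5
```

Call:
move_arm:
  rows: [0.5,0,-0.03,0,1,0,-0.05,0,1.5,0,-0.05,0,1.5,0,-0.05,0]

```text
clock: 35.25
tcp_pos: [0.5267, -0.2821, 0.0926]
orientation: [0.088, 3.139, -0.0]
contact_force: [3.0, 0.9, 6.2]
grip_width: 0.0611
gripper_force: 45.8
```

Call:
move_arm:
  rows: [-0.4,0,0,0,-0.8,0,0,0,-1.1,0,0,0,-1.3,0,0,0,-1.3,0,0,0]

```text
clock: 35.88
tcp_pos: [0.5327, -0.2835, 0.0928]
orientation: [-0.094, -3.13, -0.005]
contact_force: [-18.4, 4.8, 28.1]
grip_width: 0.0616
gripper_force: 48.2
```

```bash
cat > m.py <<'E'
from h import *
c,f,(H,S,V)=look(); o=r.get_obs()
O=np.array([511.3,-280.9]);a=np.radians(-3.3);ax=np.array([np.cos(a),np.sin(a)])
print(o["tcp_pos"],o["contact_force"],o["moment"])
for x in rect(((H<8)|(H>172))&(S>140)&(V>90),.11,c,15)+rect(teal(H,S,V),.11,c,300): print(*x,((x[1]-O)@ax).round(1),((x[1]-O)@[-ax[1],ax[0]]).round(1))
cv2.imwrite("pics/m%d.png"%int(o["clock"]*100),f)
E
python3 m.py
```

```text
[ 0.53264725 -0.2834957   0.09282094] [-18.04464012   5.25513812  28.2125594 ] [ 0.49985027  3.41914441 -0.14471222]
[211. 190.] [ 494.3 -298.1] [9.2 9.2] 23.9 -16.0 -18.2
[259. 141.] [ 477.9 -280.1] [24.5  3.4] 86.5 -33.4 -1.1
[259. 283.] [ 535.8 -283.6] [47.5 55.6] 86.5 24.6 -1.3
[270. 108.] [ 477.1 -279.5] [76.1 84.2] 86.7 -34.2 -0.6
```

The pack is now bound about 9 mm short, with the tool pressing down 28 N, so friction is holding it. I back off, take the downward load off and slide it in light.

Call:
move_arm:
  rows: [0.4,0,-0.05,0,0.8,0,-0.1,0,0.9,0,-0.1,0]

```text
clock: 36.3
tcp_pos: [0.5299, -0.2823, 0.0927]
orientation: [-0.089, -3.14, 0.0]
contact_force: [2.1, -1.7, -1.7]
grip_width: 0.0612
gripper_force: 44.9
```

Call:
move_arm:
  rows: [-0.2,0,0,0,-0.4,0,-0.02,0,-0.6,0,-0.02,0,-0.6,0,-0.02,0]

```text
clock: 36.8
tcp_pos: [0.5329, -0.2826, 0.0928]
orientation: [-0.091, -3.134, -0.003]
contact_force: [-9.2, 1.2, 10.5]
grip_width: 0.0613
gripper_force: 46.2
```

It is binding because the gripped push loads the pack downward. I'll release and push it home from behind, low down, with shut fingers. That method doesn't self-lock.

Call:
move_arm:
  rows: [0.3,0,0,0,0.5,0,0,0,0.5,0,0,0]

```text
clock: 37.17
tcp_pos: [0.5312, -0.2818, 0.0927]
orientation: [-0.088, -3.139, -0.001]
contact_force: [0.4, -0.5, -2.6]
grip_width: 0.0613
gripper_force: 44.6
```

Call:
move_arm:
  rows: [0,0,0,0,0,0,0,0,0,0,0,0,0,0,0,0,0,0,-1,0,0,0,-4,0,0,0,-8,0,1,0,-8.5,0,4,0,-8.5,0,8.1,0,-8.5,0]
  fingers: 1

```text
clock: 38.42
tcp_pos: [0.4497, -0.2775, 0.178]
orientation: [-0.087, -3.14, 0.0]
contact_force: [-0.4, -0.7, 0.3]
grip_width: 0.0853
gripper_force: 0.0
```

Call:
move_arm:
  rows: [0,0,0,0,0,0,1,0,0,0,4,0,0,0,7,0,0,0,8.5,0,0,0,9.2,0,0,0,9.2,0]
  fingers: 0
  newtons: 40

```text
clock: 39.3
tcp_pos: [0.4508, -0.2779, 0.0862]
orientation: [-0.088, -3.14, 0.0]
contact_force: [-0.4, 0.2, 0.2]
grip_width: -0.0
gripper_force: 0.0
```

```bash
python3 m.py; python3 -c "
from h import *
go(.470,-.2785,.084,86.7)"
```

```text
[ 0.45105267 -0.27807679  0.08664248] [ 0.86075053 -0.44903612 -0.07529671] [0.02119653 0.02743233 0.03234627]
[259. 334.] [ 467.7 -278.9] [4.2 9.6] 86.8 -43.6 -0.5
[259. 217.] [ 422.6 -276. ] [74.2 49.8] 86.8 -88.8 -0.2
shift cm [-1.89  0.06  0.27] twist 0.08 tooly at 86.78 tilt 0.05
```

Call:
move_arm:
  rows: [-0.6,0,0.1,0,-1.2,0,0.2,0,-1.6,0,0.2,0,-1.8,0,0.2,0,-2,0,0.2,0,-2.2,0,0.2,0,-2.2,0,0.2,0]

```text
clock: 40.22
tcp_pos: [0.4728, -0.279, 0.0841]
orientation: [0.088, 3.14, -0.0]
contact_force: [-2.6, 0.2, -1.5]
grip_width: 0.0002
gripper_force: 0.0
```

Call:
move_arm:
  rows: [-0.15,0,0,0,-0.3,0,0,0,-0.45,0,0,0,-0.6,0,0,0,-0.6,0,0,0]

```text
clock: 40.85
tcp_pos: [0.4772, -0.2792, 0.0839]
orientation: [-0.089, -3.138, -0.001]
contact_force: [-5.7, 0.2, 1.6]
grip_width: -0.0002
gripper_force: 0.0
```

Call:
move_arm:
  rows: [-0.1,0,0,0,-0.2,0,0,0,-0.3,0,0,0,-0.3,0,0,0]

```text
clock: 41.35
tcp_pos: [0.4774, -0.2793, 0.0834]
orientation: [-0.091, -3.133, -0.004]
contact_force: [-12.1, 1.0, 5.1]
grip_width: -0.0
gripper_force: 0.0
```

Sliding friction was only 2.6 N, and then it met a hard stop in the same place as before. I retract and verify by camera.

Call:
move_arm:
  rows: [0.5,0,0,0,1.5,0,0,0,2,0,-3,0,1,0,-8,0,-1,0,-13,0,-3,0,-18,0,-4.5,0,-23,0,-4.5,0,-26.5,0,-4.5,0,-26.5,0]

```text
clock: 42.48
tcp_pos: [0.5279, -0.283, 0.3526]
orientation: [0.088, 3.133, -0.003]
contact_force: [-0.4, 0.7, -0.5]
grip_width: 0.0
gripper_force: 0.0
```

```bash
python3 m.py
python3 - <<'E'
from h import *
# independent check by the two fixed/wrist views: red lamp by triangulation vs deck edges; top-view teal pieces
c,f,(H,S,V)=look("top")
m=np.zeros(H.shape,bool); m[190:252,305:352]=1
for z in(.11,.05): [print(z,*x) for x in rect(teal(H,S,V)&m,z,c,60)]
[print("red",*x) for x in rect(((H<8)|(H>172))&(S>140)&(V>90)&m,.11,c,1)]
c,f,(H,S,V)=look("scene")
[print("scene red",*x) for x in rect(((H<8)|(H>172))&(S>140)&(V>90),.11,c,1) if 180<x[0][0]<250 and 100<x[0][1]<180]
E
```

```text
[ 0.52698663 -0.2822989   0.35044221] [-0.40948199  1.52599034 -1.19708801] [-0.01148674  0.06925287  0.00597714]
[510. 355.] [829.4  45.9] [11.7  5.4] 9.3 298.8 344.6
[151. 338.] [ 773.5 -444.5] [13.8 41.7] 33.9 271.2 -148.2
[444. 328.] [776.8 -48.5] [16.7  7.4] 55.1 251.7 247.3
[459. 283.] [708.6 -36.7] [ 9. 16.] 84.2 182.9 255.2
[246. 132.] [ 503.  -296.2] [ 8.9 10. ] 86.4 -7.4 -15.8
[261. 118.] [ 488.1 -279.2] [25.3  2.2] 86.8 -23.3 0.4
[67. 34.] [ 394.6 -472.3] [69.5 22.2] 4.1 -105.5 -197.8
[445. 305.] [742.1 -51.4] [83.2 58.3] 86.9 217.2 242.4
[261. 173.] [ 551.9 -282.6] [46.8 70.3] 86.9 40.6 0.6
[260. 125.] [ 503.  -280.5] [ 99.7 160.8] 86.8 -8.3 -0.1
0.11 [318. 233.] [ 462.7 -221.5] [20.8 70.7] 84.2
0.11 [330. 207.] [ 553.6 -267.7] [31.9 64.8] 62.7
0.05 [318. 233.] [ 470.7 -230. ] [21.7 73.5] 84.2
0.05 [330. 207.] [ 565.2 -278. ] [33.2 67.4] 62.7
scene red [209. 126.] [ 501.9 -298.4] [ 9.  10.3] 42.2
```

With the pack now at a different side position (centred, yaw aligned), it stopped at the same depth, so it is home against the stop. The charged pack was already seen standing in the tray. Handing in.

```bash
python3 -c "
from bench import r
print(r.hand_in())"
```

```text
the job is handed in; nothing more can be done
None
```

The charged pack stands in the tray's free half, and the empty pack is on the charger, stopped hard at the same depth in two separate pushes; I take that as fully home, though the camera estimate read about 3 mm short. One regripped slide bound 9 mm short and I re-pushed it from behind. The job was handed in at about 43 s, and I viewed 11 pictures, one over the limit of 10.

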